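Push the row of reference pucks home in the guide rail and shut the gate

ROBOT

A 7-joint arm with a two-finger parallel gripper is mounted at the origin on a cart in front of the work surface, level with it; the furniture and walls round the work are solid. World frame = base frame: x ahead of the robot, y to its left, z up, the work surface at z = 0. Lengths are in m, angles in degrees, forces in N, time in s.
With the tool pointing down it reaches from about 0.425 to 0.875 m from the base axis. Payload 4.7 kg.
Tool frame: the origin (TCP) lies at the very end of the fingers, on their centre line; the grasp point (between the pads) lies 19 mm behind it; z points along the fingers, y is the line along which they close (so a half turn about z gives the same grasp; the last joint's range is limited). The gripper opens to 87 mm and grips with 3 to 60 N. Pads are 19 mm wide; open, the fingers measure 117 mm over their backs; the gripper's body (75 mm by 190 mm) begins 51 mm behind the grasp point.
Start: joints at [77.069, 18.392, -4.016, 83.108, 1.295, 78.541, -3.26], TCP at [0.154, -0.631, 0.223] pointing down, gripper open.
Joint ranges: [-163.93, 163.93], [-17.29, 119.83], [-79.2, 71.16], [3.27, 140.29], [-89.18, 269.18], [5.43, 117.66], [-154.24, 154.24]. Speed limits (degrees/s): [147.25, 147.25, 180, 180, 180, 180, 180].

INTERFACE

Orientations are given as [roll, pitch, yaw] about the fixed x, y, z axes, in that order (R = Rz(yaw) Ry(pitch) Rx(roll)).
In Python, from cell import telemetry, cams, env gives the robot as it stands.
- The arm moves only by the tool arm_command, never from a script. Its argument "series" is text: rows parted by semicolons, each of 5 numbers parted by spaces: the shift along the tool's x, y, z in mm, then the turn about the tool's z in rad, then the closure in counts, from 0 (fully open) to 255 (shut). A call has 1 to 20 rows; each row shifts and turns the commanded pose from where the row before left it, along the tool's axes as they then stand; what a row does not reach is not made up. A row lasts 1/12 s, in which the tool goes at most 41.7 mm and 7.16 degrees, less where a joint would pass 70% of its speed; a pose out of reach is approached as far as the arm can. A call is refused whole if a number of a shift passes 41.7 or a number of a turn 0.125, either way. A call with a gripper value outside its range is refused whole. The fingers move at their own pace and stop on an object; "squeeze" is the grip in N (left out, the last holds). Time passes only in rows, so rows that do not move let the fingers close. It gives the time, the measured TCP pose, the force, the opening and the grip force at its end, in the units of the state.
- telemetry.get_obs(): the state, without advancing time (a new reading comes with each control period).
- cams.read_camera(name): name is "scene" or "side" or "wrist"; returns the picture (480x640x3 uint8, blue, green, red); there is no depth.
- cams.calibration(name): a dict with "K" (3x3 intrinsics, pixels), "origin" and "rotation" of the camera in the world; the wrist camera has in their place "hand_eye" (4x4, takes a point from camera to tool coordinates, whose origin is the TCP and whose axes are the flange's). Camera axes: x right, y down, z forward; pixel columns grow to the right and rows downward; lengths in m; the calibration is good to about 2 mm. A picture is of the moment at which its call begins: read the wrist's pose just before it. calibration takes no time and is no camera call.
- env.sign_off(): hands the job in; it is judged then, once.
The state is a dict: "time_s": time; "qpos": joint angles; "joint_velocities": joint speeds; "effort": joint torques, N m; "tool_pos": TCP position; "tool_rot": TCP orientation; "force": force on the tool from outside, world axes, zero at the start; "wrist_torque": the same for the moment, N m; "grip_width": finger opening in m; "grasp_force": force on a finger pad.
Only numpy, scipy, OpenCV 4.12 (cv2) and the standard library are available. Lean on these libraries where they do the work, as an engineer would, in place of code of your own. Each camera call takes 0.05 s, during which the arm holds its last target. There are 200 camera calls.

TASK

Push the row of four black pucks along the guide rail together, as one closed train from behind the last one, until the first rests against the end stop and none has a gap; then swing the rail's gate fully shut behind them. Use the fingertips only to push: do not lift or tip any puck, and leave the loupe, the vial and the binder clip beside the rail where they are.

Things in the scene. Friction and masses are not known exactly. Their poses are not given: they have to be found in the camera images.
- rail: Fixed aluminium guide rail, 300 x 62 mm. Origin: centre of its underside, on the bench. x runs along the channel to the end stop, y to its left (gate pivot side), z up. Channel floor at z = 8 mm, walls at y = 23 to 31 mm either side, tops at z = 22. Open end at x = -150. Feet reach y = +-50 at x = +-135. A 10 mm square catch post, 38 mm high, stands outside the right wall at x = -36.5, y = -36
- rail_stop (a point): Middle of the end stop's face that the first puck meets: rail x = 138, y = 0, z = 25 mm. The stop block is 12 mm thick and 62 mm wide, its top 42 mm above the bench. When the row is home the back of the last puck is at rail x = -38 mm (176 mm from this face)
- row_puck_1: First puck of the row, nearest the stop: black cylinder, 44 mm diameter, 50 mm high, about 80 g, standing upright in the channel (2 mm play across it). Origin: centre of its underside. Home when 22 mm short of the stop face (rail x = 116 mm)
- row_puck_2: Second puck, the same kind, touching or within 1 mm of the first. Home at rail x = 72 mm
- row_puck_3: Third puck, the same kind. Home at rail x = 28 mm
- row_puck_4: Fourth and last puck, the same kind, furthest from the stop; its free back is where to push. Its centre starts 40 to 85 mm short of its home at rail x = -16 mm
- gate (a joint): Gate hinge, rad, vertical axis. 0 = fully shut, a hard limit: the arm lies across the channel along the rail's -y. It grows as the arm swings back to the open end: at angle q the arm points along (-sin q, -cos q) in the rail's x, y (1.57: along -x, beside the channel; limit 2.4). Starts at 1.7 to 2.2; stays where left (friction about 0.04 N m, under 1 N at the post)
- gate_pivot (a point): Gate pivot axis at the arm's mid-height: rail x = -47, y = 44, z = 32 mm. The fixed boss under it is 26 mm square, 25 mm high. The arm is a dark steel bar 10 mm wide and 12 mm high (z = 26 to 38 mm above the bench), reaching 82 mm from this axis. Shut, its front face stands 4 mm behind the last puck of a row that is home
- gate_post (a point): Middle of the upright dark steel post on the gate arm, 50 mm above the bench and 62 mm from the pivot axis. The post is 10 mm in diameter and rises from the arm's top (38 mm above the bench) to 64 mm. Push it from its outer side, away from the channel, to shut the gate
- near_loupe: Bystander: loose black loupe, a short cylinder 32 mm wide, 21 mm high; origin: centre of its underside
- near_vial: Bystander: loose small screw-cap vial standing upright, 25 mm wide, 56 mm high; origin: centre of its underside
- near_clip: Bystander: loose binder clip lying flat, 39 x 32 x 10 mm; origin: centre of its underside
Not all that is in view belongs to the job. Leave any red look-alike of the row_puck_3 alone.

How it is judged:
By the outcome, as a careful person would: the job done as asked, in the order asked, and still so for the second after the job is handed in, with the robot touching nothing.
It also fails if it takes over 54 s, if anything falls off the work surface, if the arm or the gripper's body presses on something with over 40 N, if the wrist force passes 120 N, or if a joint passes its speed limit or range.

## Working session

There is one attempt and no reset: what is moved stays moved. The work goes in short steps, Python scripts to look and compute and a tool call to move; the robot and the scene stay as the last step left them, time stands still between calls to the robot, and variables do not carry over. Pictures are saved under pics/ and viewed, at most 10 in all, crops included, and the job is handed in when it is done.

Besides the shell and the picture viewer there is one more tool, called after "Request:" by a JSON object that holds its "fn" and its "kwargs", one argument or row to a line. arm_command: Moves the arm, as the interface text tells. Its arguments: {"type":"object","properties":{"series":{"type":"string"},"squeeze":{"type":"number"}},"required":["series"]}

```bash
mkdir -p pics; ls; python3 - <<'E'
from cell import telemetry, cams
import cv2, numpy as np
o=telemetry.get_obs(); print(o)
for n in ("scene","side"):
    cv2.imwrite(f"pics/{n}0.png",cams.read_camera(n)); c=cams.calibration(n); print(n,{k:np.round(v,4).tolist() for k,v in c.items() if not isinstance(v,str)})
cv2.imwrite("pics/wrist0.png",cams.read_camera("wrist"));print({k:np.round(v,4).tolist() for k,v in cams.calibration("wrist").items() if not isinstance(v,str)})
E
```

```text
pics
{'time_s': 0.0, 'qpos': array([77.07143879, 18.44075182, -4.01328395, 83.17428292,  1.29345758,
       78.54056417, -3.26184983]), 'joint_velocities': array([-0.0119331 , -0.02935304,  0.13311947,  0.12017291,  0.06150796,
        0.01454387,  0.16118712]), 'effort': array([-3.70197777e-04, -4.91286314e+01, -4.03940734e-01, -3.12528026e+01,
       -6.39710063e-02,  4.37123794e-02,  1.90477235e-04]), 'tool_pos': array([ 0.15415212, -0.63089134,  0.22144744]), 'tool_rot': array([-1.79889548e+02,  4.90011758e-03,  1.37340114e+01]), 'force': array([ 0.31540552, -0.09820779, -0.23943914]), 'wrist_torque': array([-0.00159783,  0.01506719,  0.01044806]), 'grasp_force': 0.0, 'grip_width': 0.08703511139299461}
scene {'K': [[450.2497, 0.0, 320.2498], [0.0, 450.2497, 239.8651], [0.0, 0.0, 1.0]], 'origin': [0.0466, 0.3435, 0.5069], 'rotation': [-121.6567, 1.1008, -138.7739]}
side {'K': [[549.3804, 0.0, 312.7698], [0.0, 549.3804, 243.164], [0.0, 0.0, 1.0]], 'origin': [0.4181, -0.9589, 0.3684], 'rotation': [-109.852, -0.3229, -9.67]}
{'K': [[389.417, 0.0, 324.6132], [0.0, 389.417, 241.3224], [0.0, 0.0, 1.0]], 'hand_eye': [[-0.0002, -0.9647, -0.2632, 0.0718], [1.0, -0.0003, 0.0001, -0.0014], [-0.0002, -0.2632, 0.9647, -0.1628], [0.0, 0.0, 0.0, 1.0]]}
```

View pics/scene0.png

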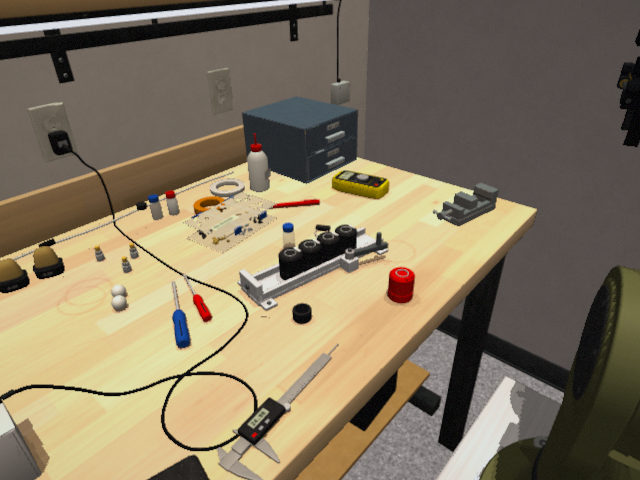

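View pics/side0.png

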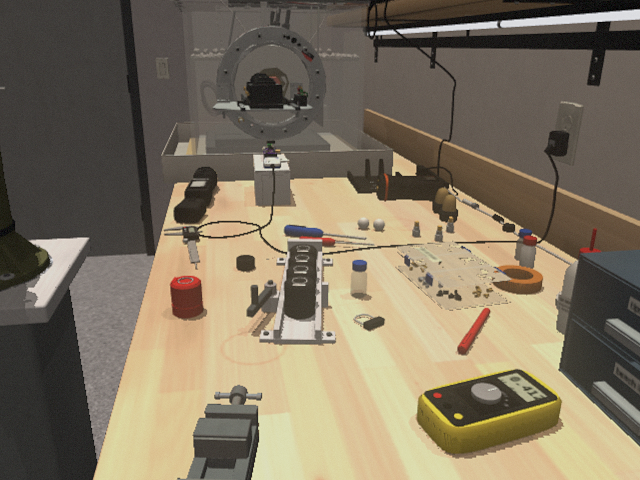

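The scene view shows the rail with its stop at about (258,290) and its open end at (375,240). The four black pucks run from (290,262) to (345,236). The red look-alike is at (401,284), the loupe at (302,313) and the vial at (288,236). The side view shows the open end at (298,335), the gate post near (265,290), the vial at (359,278) and the clip at (370,322). The black cylinders that could be confused are the row pucks, the loupe and the red puck. I'll take crops to read the corners.

```bash
python3 - <<'E'
import cv2
a=cv2.imread("pics/side0.png")[225:355,225:395]; b=cv2.imread("pics/scene0.png")[205:325,225:425]
cv2.imwrite("pics/sideC.png",cv2.resize(a,None,fx=4.5,fy=4.5,interpolation=cv2.INTER_CUBIC))
cv2.imwrite("pics/sceneC.png",cv2.resize(b,None,fx=4,fy=4,interpolation=cv2.INTER_CUBIC))
E
```

```text
(no output)
```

View pics/sideC.png

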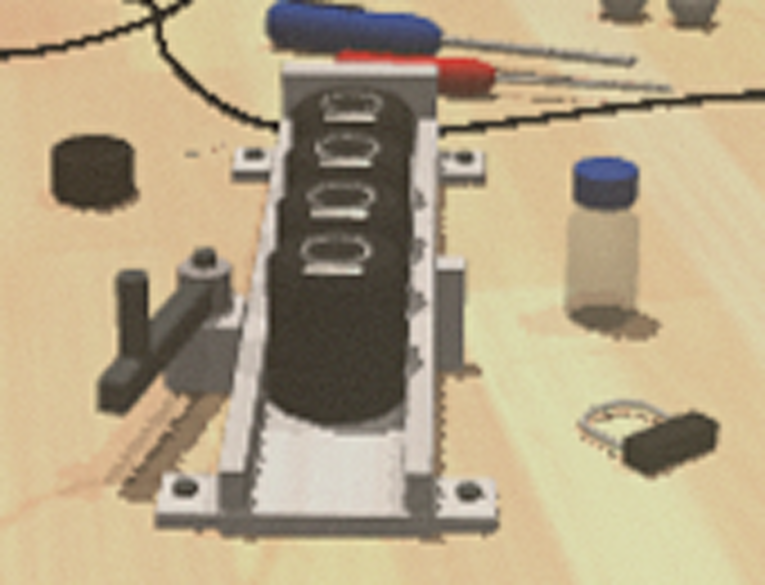

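View pics/sceneC.png

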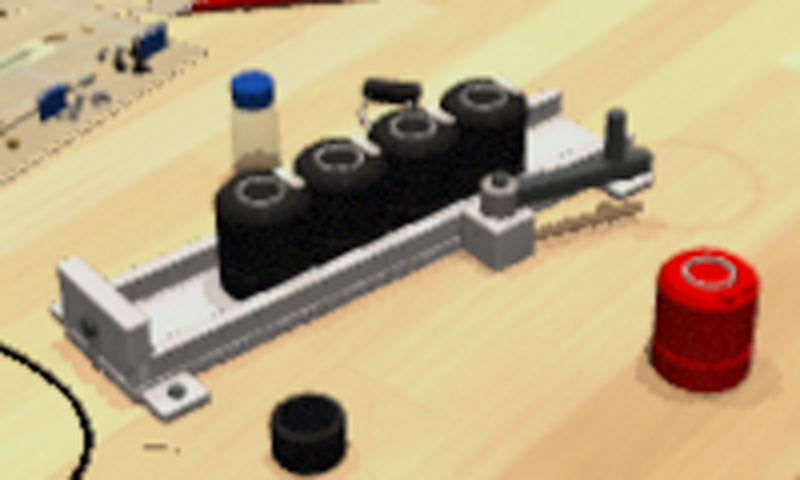

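```bash
cat > h.py <<'E'
import numpy as np, cv2
from scipy.spatial.transform import Rotation as R
from scipy.optimize import least_squares
from cell import telemetry, cams
def cam(n):
    c=cams.calibration(n); return np.array(c["K"]),np.array(c["origin"]),R.from_euler("xyz",c["rotation"],degrees=True).as_matrix() if np.shape(c["rotation"])==(3,) else np.array(c["rotation"])
def proj(C,P):
    K,o,M=C; p=(np.atleast_2d(P)-o)@M@K.T; return p[:,:2]/p[:,2:]
def ray(C,uv,z):
    K,o,M=C; d=M@np.linalg.solve(K,[uv[0],uv[1],1]); return o+d*(z-o[2])/d[2]
def w(r,P):
    P=np.atleast_2d(P); c,s=np.cos(r[2]),np.sin(r[2]); return np.c_[r[0]+c*P[:,0]-s*P[:,1], r[1]+s*P[:,0]+c*P[:,1], P[:,2]]
def inv(r,P):
    c,s=np.cos(r[2]),np.sin(r[2]); d=np.array(P)[:2]-r[:2]; return np.array([c*d[0]+s*d[1],-s*d[0]+c*d[1]])*1e3
E
python3 - <<'E'
from h import *
S,C=cam("side"),cam("scene")
s=lambda u,v:(225+u/4.5,225+v/4.5); c=lambda u,v:(225+u/4,205+v/4)
ss=[(138,31,42,284,75),(138,-31,42,436,75),(-150,31,22,220,470),(-150,23,22,247,470),(-150,-23,22,407,470),(-150,-31,22,433,470)]
cc=[(150,-31,42,60,262),(150,31,42,135,328),(138,31,42,152,318),(138,-31,42,75,258),(-150,-31,22,560,95)]
def f(r): 
    e=[proj(S,w(r,np.array(q[:3])/1e3))[0]-s(*q[3:]) for q in ss]+[proj(C,w(r,np.array(q[:3])/1e3))[0]-c(*q[3:]) for q in cc]
    return np.ravel(e)
r=least_squares(f,[.4,-.45,1.6],loss="soft_l1"); print(r.x,np.round(f(r.x).reshape(-1,2),1).tolist()); np.save("rail.npy",r.x)
r=r.x
for n,K,q,z in [("p4s",S,s(335,252),.05),("p1s",S,s(352,105),.05),("p4c",C,c(487,95),.05),("p1c",C,c(263,190),.05),("posts",S,s(132,274),.064),("postc",C,c(617,112),.064),("pivs",S,s(204,258),.05),("loupe",C,c(308,410),.021),("vial s",S,s(600,318),.0),("clip s",S,s(655,440),.005),("red c",C,c(708,270),.05)]:
    p=ray(K,q,z); v=inv(r,p); print(n,p.round(3),v.round(1),np.degrees(np.arctan2(-(v[0]+47),-(v[1]-44))).round(1),np.hypot(v[0]+47,v[1]-44).round(1))
E
```

```text
[ 0.53419462 -0.18837611  1.38296652] [[-0.8, -1.2], [0.4, -0.8], [-0.4, 0.2], [-0.2, 0.3], [-0.2, 0.8], [0.3, 0.9], [-0.9, 0.4], [-1.5, 0.4], [0.3, 0.2], [1.2, -1.1], [-1.8, -2.2]]
p4s [ 0.522 -0.244  0.05 ] [-57.1   1.3] 13.3 43.9
p1s [ 0.548 -0.112  0.05 ] [77.3  0.6] -70.8 131.7
p4c [ 0.529 -0.274  0.05 ] [-85.2 -10.4] 35.1 66.5
p1c [ 0.555 -0.14   0.05 ] [ 51.5 -10.9] -60.9 112.8
posts [ 0.456 -0.282  0.064] [-107.    59.7] 104.6 62.0
postc [ 0.456 -0.282  0.064] [-106.4   59.6] 104.7 61.4
pivs [ 0.481 -0.242  0.05 ] [-63.1  42.5] 84.6 16.2
loupe [ 0.456 -0.063  0.021] [108.1 100.3] -110.0 165.0
vial s [ 0.621 -0.202  0.   ] [  2.5 -88.2] -20.5 141.2
clip s [ 0.614 -0.301  0.005] [-95.7 -99.3] 18.8 151.3
red c [ 0.362 -0.217  0.05 ] [-60.3 163.3] 173.7 120.1
```

Request:
{"fn": "arm_command", "kwargs": {
  "series": "0 0 0 -0.1143 255;0 0 0 -0.1143 255;0 0 0 -0.1143 255;0 0 0 -0.1143 255;0 0 0 -0.1143 255;0 0 0 -0.1143 255;0 0 0 -0.1143 255;0 0 0 -0.1143 255;0 0 0 -0.1143 255;0 0 0 -0.1143 255;0 0 0 0 255",
  "squeeze": 40
}}

```text
time_s: 1.07
tool_pos: [0.1542, -0.6312, 0.2221]
tool_rot: [-180.0, -0.0, 79.4]
force: [1.0, 0.3, 0.3]
grip_width: 0.0216
grasp_force: 0.0
```

Request:
{"fn": "arm_command", "kwargs": {
  "series": "10 8 0 0 255;20 16 0 0 255;20 16 0 0 255;20 16 0 0 255;20 16 0 0 255;20 16 0 0 255;20 16 0 0 255;20 16 0 0 255;20 16 0 0 255;20 16 0 0 255;20 16 0 0 255;20 16 0 0 255;20 16 0 0 255;20 16 0 0 255;20 16 0 0 255;20 16 0 0 255;20 16 0 0 255;20 16 0 0 255;10 8 0 0 255;0 0 0 0 255"
}}

```text
time_s: 2.73
tool_pos: [0.5074, -0.3272, 0.2226]
tool_rot: [179.9, -0.1, 79.5]
force: [0.3, 1.5, 0.2]
grip_width: 0.0005
grasp_force: 0.0
```

```bash
cat >> h.py <<'E'
def wcam(o):
    c=cams.calibration("wrist"); T=np.array(c["hand_eye"]); Rt=R.from_euler("xyz",o["tool_rot"],degrees=True).as_matrix()
    return np.array(c["K"]),Rt@T[:3,3]+o["tool_pos"],Rt@T[:3,:3]
E
python3 - <<'E'
from h import *
r=np.load("rail.npy"); o=telemetry.get_obs(); W=wcam(o); im=cams.read_camera("wrist"); cv2.imwrite("pics/w1.png",im)
print(inv(r,o["tool_pos"]),W[1])
for x,y,z in [(138,31,42),(138,-31,42),(-150,31,22),(-150,-31,22),(-150,23,22),(-150,-23,22),(-47,44,38),(-107,60,64),(-41.5,-31,38)]:
    p=proj(W,w(r,np.array([x,y,z])/1e3))[0]; print((x,y,z),p.round(1)); cv2.drawMarker(im,tuple(int(v) for v in p),(0,0,255),0,10,1)
cv2.imwrite("pics/w1m.png",cv2.resize(im,(800,600)))
E
```

```text
[-141.36281566    0.45590944] [ 0.51992649 -0.25558123  0.38557352]
(138, 31, 42) [ 284.3 -164.6]
(138, -31, 42) [ 371.2 -164.1]
(-150, 31, 22) [293.1 223.9]
(-150, -31, 22) [358.  224.2]
(-150, 23, 22) [301.5 224. ]
(-150, -23, 22) [349.6 224.2]
(-47, 44, 38) [274.3 109.2]
(-107, 60, 64) [253.  183.9]
(-41.5, -31, 38) [363.  102.7]
```

View pics/w1m.png

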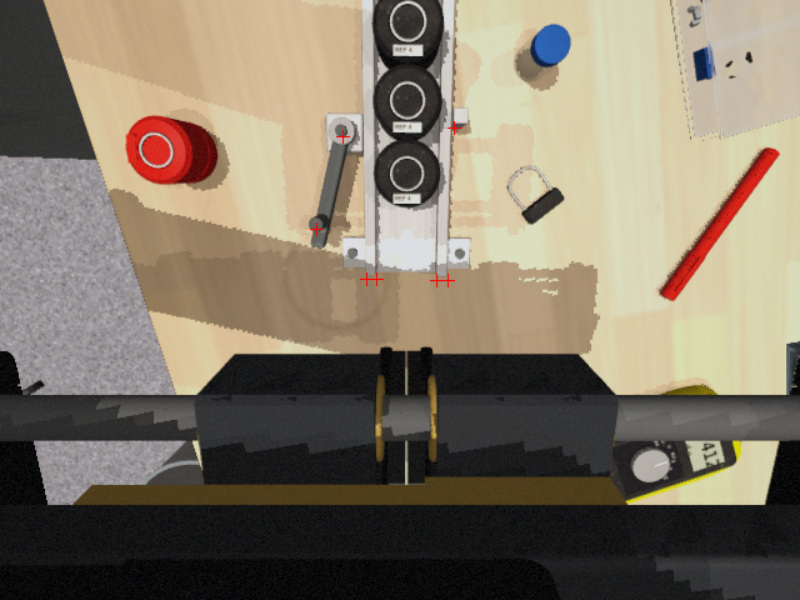

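The wrist view agrees with the rail fit to about 3 mm. The fingers are centred on the channel, and puck 4 is at (407,173), clear ahead of them. Next I descend behind it.

Request:
{"fn": "arm_command", "kwargs": {
  "series": "0 0 12 0 255;0 0 25 0 255;0 0 25 0 255;0 0 25 0 255;0 0 25 0 255;0 0 25 0 255;0 0 25 0 255;0 0 20 0 255;0 0 10 0 255;0 0 4 0 255;0 0 0 0 255",
  "squeeze": 60
}}

```text
time_s: 3.7
tool_pos: [0.5031, -0.3324, 0.0256]
tool_rot: [-179.9, -0.0, 79.1]
force: [0.4, 0.6, -0.3]
grip_width: 0.0004
grasp_force: 0.0
```

Request:
{"fn": "arm_command", "kwargs": {
  "series": "6 0 0 0 255;6 0 0 0 255;5 0 0 0 255;3 0 0 0 255;3 0 0 0 255;3 0 0 0 255;3 0 0 0 255;3 0 0 0 255;3 0 0 0 255;3 0 0 0 255;3 0 0 0 255;3 0 0 0 255;3 0 0 0 255;3 0 0 0 255;0 0 0 0 255"
}}

```text
time_s: 4.95
tool_pos: [0.514, -0.2819, 0.0265]
tool_rot: [-180.0, -0.0, 79.3]
force: [-0.4, -0.9, -1.3]
grip_width: 0.0002
grasp_force: 0.4
```

Request:
{"fn": "arm_command", "kwargs": {
  "series": "2 0.5 0 0 255;2 0.5 0 0 255;2 0.5 0 0 255;2 0 0 0 255;2 0 0 0 255;2 0 0 0 255;2 0 0 0 255;2 0 0 0 255;2 0 0 0 255;2 0 0 0 255;2 0 0 0 255;2 0 0 0 255;2 0 0 0 255;2 0 0 0 255;2 0 0 0 255;2 0 0 0 255;2 0 0 0 255;2 0 0 0 255;2 0 0 0 255;2 0 0 0 255"
}}

```text
time_s: 6.62
tool_pos: [0.5229, -0.2433, 0.0265]
tool_rot: [-180.0, 0.0, 79.2]
force: [-0.7, -1.2, -0.6]
grip_width: 0.0003
grasp_force: 0.9
```

```bash
python3 - <<'E'
from h import *
r=np.load("rail.npy"); o=telemetry.get_obs(); print(inv(r,o["tool_pos"]),o["force"])
a=cams.read_camera("side")[220:345,225:395]; b=cams.read_camera("scene")[205:305,225:395]
k=dict(interpolation=cv2.INTER_CUBIC)
cv2.imwrite("pics/mid.png",np.hstack([cv2.resize(a,(400,294),**k),cv2.resize(b,(400,294),**k)]))
E
```

```text
[-56.06449139   0.8753925 ] [-0.71651884 -1.17422186 -0.56322357]
```

View pics/mid.png

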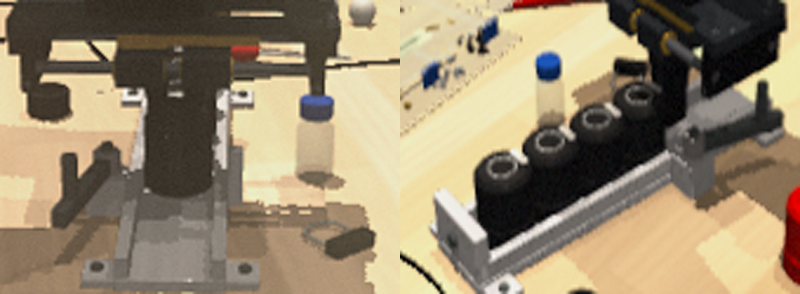

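The picture shows an upright, closed train about 10 mm short of the stop, with the bystanders untouched. I continue slowly until the force rises.

Request:
{"fn": "arm_command", "kwargs": {
  "series": "1 0 0 0 255;1 0 0 0 255;1 0 0 0 255;1 0 0 0 255;1 0 0 0 255;1 0 0 0 255;1 0 0 0 255;1 0 0 0 255;0 0 0 0 255"
}}

```text
time_s: 7.47
tool_pos: [0.5244, -0.2352, 0.0265]
tool_rot: [-180.0, -0.0, 79.2]
force: [0.2, -1.4, -0.7]
grip_width: 0.0003
grasp_force: 0.7
```

Request:
{"fn": "arm_command", "kwargs": {
  "series": "1 0 0 0 255;1 0 0 0 255;0 0 0 0 255"
}}

```text
time_s: 7.72
tool_pos: [0.5248, -0.2333, 0.0265]
tool_rot: [-180.0, -0.0, 79.2]
force: [0.3, -1.6, 0.4]
grip_width: 0.0002
grasp_force: 0.7
```

Request:
{"fn": "arm_command", "kwargs": {
  "series": "1 0 0 0 255;1 0 0 0 255;0 0 0 0 255"
}}

```text
time_s: 7.97
tool_pos: [0.5251, -0.2317, 0.0266]
tool_rot: [180.0, 0.0, 79.2]
force: [0.7, -1.8, -0.5]
grip_width: 0.0006
grasp_force: 1.0
```

Request:
{"fn": "arm_command", "kwargs": {
  "series": "0.7 0 0 0 255;0.7 0 0 0 255;0 0 0 0 255"
}}

```text
time_s: 8.22
tool_pos: [0.5252, -0.2315, 0.0267]
tool_rot: [180.0, 0.1, 79.2]
force: [-0.9, -5.1, -1.4]
grip_width: 0.0003
grasp_force: 2.5
```

Request:
{"fn": "arm_command", "kwargs": {
  "series": "0.5 0 0 0 255;0.5 0 0 0 255;0 0 0 0 255"
}}

```text
time_s: 8.47
tool_pos: [0.5253, -0.2314, 0.0268]
tool_rot: [180.0, 0.1, 79.2]
force: [-0.5, -6.1, 1.1]
grip_width: 0.0005
grasp_force: 3.2
```

Contact came at the expected position, about 3 mm past the fit, which matches the wrist view. One last small press seats the row, then I retreat, lift and turn toward the gate.

Request:
{"fn": "arm_command", "kwargs": {
  "series": "0.7 0 0 0 255;0.5 0 0 0 255;0 0 0 0 255"
}}

```text
time_s: 8.72
tool_pos: [0.5253, -0.2312, 0.0269]
tool_rot: [180.0, 0.2, 79.1]
force: [-1.6, -8.0, 0.5]
grip_width: 0.0007
grasp_force: 4.0
```

Request:
{"fn": "arm_command", "kwargs": {
  "series": "-2 0 0 0 255;-2 0 0 0 255;-4 0 0 0 255;-8 0 0 0 255;-10 0 0 0 255;-10 0 0 0 255;-6 0 0 0 255;0 0 10 0 255;0 0 -20 0 255;0 0 -25 0 255;0 0 -25 0 255;0 0 -20 0 255;0 0 0 0 255"
}}

```text
time_s: 9.8
tool_pos: [0.5207, -0.2702, 0.1104]
tool_rot: [179.6, 0.1, 79.2]
force: [-0.1, -0.5, 1.0]
grip_width: 0.0008
grasp_force: 0.0
```

Request:
{"fn": "arm_command", "kwargs": {
  "series": "0 0 0 0.1217 255;0 0 0 0.1217 255;0 0 0 0.1217 255;0 0 0 0.1217 255;0 0 0 0.1217 255;0 0 0 0.1217 255;0 0 0 0.1217 255;0 0 0 0.1217 255;0 0 0 0.1217 255;0 0 0 0.1217 255;0 0 0 0.1217 255;0 0 0 0.1217 255;0 0 0 0.1217 255;0 0 0 0.1217 255;0 0 0 0.1217 255;0 0 0 0 255"
}}

```text
time_s: 11.13
tool_pos: [0.5174, -0.2689, 0.1051]
tool_rot: [180.0, 0.1, -25.5]
force: [-0.6, -0.1, 0.3]
grip_width: 0.0003
grasp_force: 0.0
```

```bash
cat >> h.py <<'E'
def goal(q,d,z):
    "rail-frame TCP pose behind the gate post -> shift in tool axes (mm), turn (rad)"
    r=np.load("rail.npy"); r[:2]+=.003*np.array([np.cos(r[2]),np.sin(r[2])]); o=telemetry.get_obs()
    P=np.array([-47,44])+62*np.array([-np.sin(q),-np.cos(q)])-d*np.array([np.cos(q),-np.sin(q)])
    g=w(r,np.r_[P,z]/1e3)[0]; Rt=R.from_euler("xyz",o["tool_rot"],degrees=True)
    print("rail",inv(r,o["tool_pos"]).round(1),"goal",P.round(1),"shift",Rt.inv().apply((g-o["tool_pos"])*1e3).round(1),"yaw",o["tool_rot"][2],"want",np.degrees(r[2]-q),"F",o["force"].round(1),"t",o["time_s"])
    return r,o
E
python3 - <<'E'
from h import *
r,o=goal(1.826,26.5,46); print(o["qpos"])
W=wcam(o); im=cams.read_camera("wrist")
for x,y,z in [(-107,59.6,64),(-47,44,38),(-150,31,22),(-150,-31,22)]:
    p=proj(W,w(r,np.array([x,y,z])/1e3))[0]; cv2.drawMarker(im,tuple(int(v) for v in p),(0,0,255),0,10,1)
cv2.imwrite("pics/w2.png",im)
E
```

```text
rail [-85.3   1.5] goal [-100.3   85.3] shift [-77.1  35.9  59.2] yaw -25.525539954920585 want -25.383948474765507 F [-0.6 -0.1  0.3] t 11.1333
[ 37.81292949  16.03351069 -15.05909295 100.5185202    4.57356351
  64.14879844 -94.21629352]
```

View pics/w2.png

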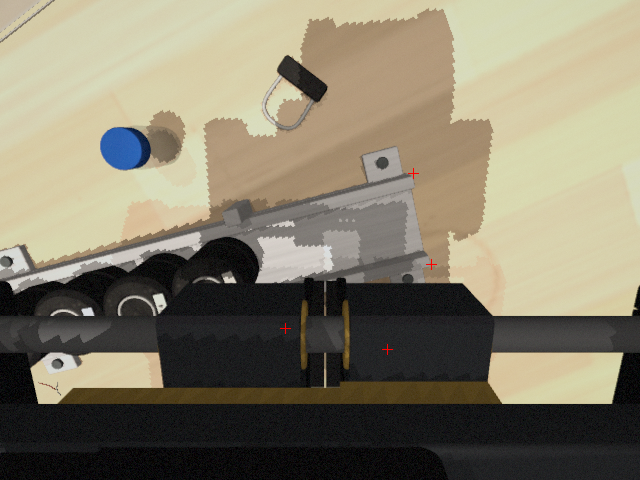

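The view shows the row clear of the tool, with the clip (300,90) and vial (125,148) undisturbed. The rail end lies within a few mm of the prediction. I go behind the gate post and lower.

Request:
{"fn": "arm_command", "kwargs": {
  "series": "-8 4 0 0 255;-15 7 0 0 255;-15 7 0 0 255;-15 7 0 0 255;-15 7 0 0 255;-9 4 0 0 255;0 0 0 0 255;0 0 10 0 255;0 0 15 0 255;0 0 15 0 255;0 0 13 0 255;0 0 6 0 255;0 0 0 0 255;0 0 0 0 255"
}}

```text
time_s: 12.35
tool_pos: [0.4334, -0.2686, 0.0472]
tool_rot: [-180.0, 0.0, -25.3]
force: [0.1, -0.2, 0.1]
grip_width: 0.0007
grasp_force: 0.0
```

```bash
python3 - <<'E'
from h import *
goal(1.826,14.5,46)
a=cams.read_camera("side")[220:345,225:395]; b=cams.read_camera("scene")[185:305,245:425]
k=dict(interpolation=cv2.INTER_CUBIC)
cv2.imwrite("pics/g1.png",np.hstack([cv2.resize(a,(400,294),**k),cv2.resize(b,(400,294),**k)]))
E
```

```text
rail [-100.6   84. ] goal [-103.3   73.7] shift [10.7  0.   1.2] yaw -25.304459288742866 want -25.383948474765507 F [ 0.1 -0.2  0.1] t 12.35
```

View pics/g1.png

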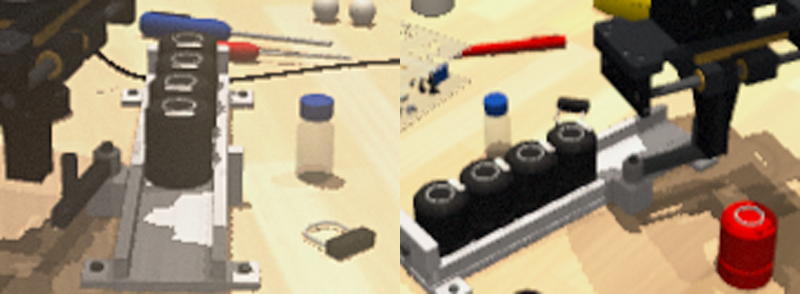

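Request:
{"fn": "arm_command", "kwargs": {
  "series": "4 0 0 0 255;4 0 0 0 255;2 0 0 0 255;6.3 1.1 0 -0.1 255;6.3 1.1 0 -0.1 255;6.3 1.1 0 -0.1 255;6.3 1.1 0 -0.1 255;6.3 1.1 0 -0.1 255;6.3 1.1 0 -0.1 255;6.3 1.1 0 -0.1 255;6.3 1.1 0 -0.1 255;0 0 0 0 255"
}}

```text
time_s: 13.45
tool_pos: [0.4914, -0.2864, 0.0478]
tool_rot: [180.0, -0.1, 20.6]
force: [0.6, -0.7, 0.1]
grip_width: 0.0003
grasp_force: 0.0
```

```bash
python3 - <<'E'
from h import *
goal(1.026,14.5,46)
E
```

```text
rail [-107.3   23.7] goal [-107.5   24.3] shift [-0.6 -0.   1.8] yaw 20.649120553668702 want 20.452675135700357 F [ 0.6 -0.7  0.1] t 13.45
```

Request:
{"fn": "arm_command", "kwargs": {
  "series": "6.3 1.1 0 -0.1 255;6.3 1.1 0 -0.1 255;6.3 1.1 0 -0.1 255;6.3 1.1 0 -0.1 255;6.3 1.1 0 -0.1 255;6.3 1.1 0 -0.1 255;6.3 1.1 0 -0.1 255;6.3 1.1 0 -0.1 255;0 0 0 0 255"
}}

```text
time_s: 14.2
tool_pos: [0.5337, -0.26, 0.0477]
tool_rot: [180.0, -0.0, 66.4]
force: [-0.3, 0.4, 0.6]
grip_width: 0.0003
grasp_force: 0.0
```

```bash
python3 - <<'E'
from h import *
goal(.226,14.5,46)
a=cams.read_camera("side")[220:345,225:395]; b=cams.read_camera("scene")[185:305,245:425]
k=dict(interpolation=cv2.INTER_CUBIC)
cv2.imwrite("pics/g2.png",np.hstack([cv2.resize(a,(400,294),**k),cv2.resize(b,(400,294),**k)]))
E
```

```text
rail [-73.5 -12.9] goal [-75.  -13.2] shift [-1.5  0.6  1.7] yaw 66.37510751327225 want 66.28929874616621 F [-0.3  0.4  0.6] t 14.2
```

View pics/g2.png

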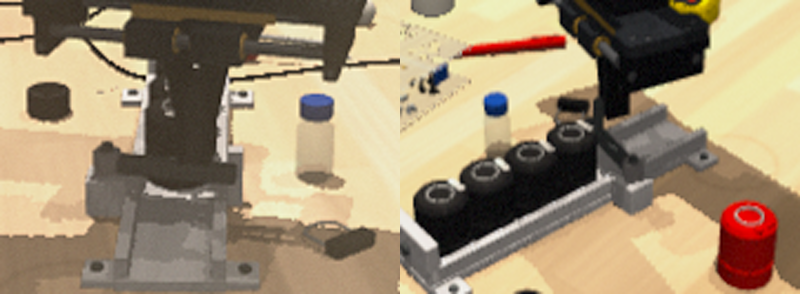

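The gate is almost shut and the pucks are undisturbed. I finish slowly against the hard limit.

Request:
{"fn": "arm_command", "kwargs": {
  "series": "1.5 0.2 0 -0.025 255;1.5 0.2 0 -0.025 255;1.5 0.2 0 -0.025 255;1.5 0.2 0 -0.025 255;1.5 0.2 0 -0.025 255;1.5 0.2 0 -0.025 255;1.5 0.2 0 -0.025 255;1.5 0 0 -0.025 255;0.7 0 0 -0.025 255;0 0 0 0 255"
}}

```text
time_s: 15.13
tool_pos: [0.5388, -0.2494, 0.0477]
tool_rot: [179.9, 0.0, 79.3]
force: [1.6, -1.9, -0.7]
grip_width: 0.0
grasp_force: 1.0
```

Request:
{"fn": "arm_command", "kwargs": {
  "series": "0.7 0 0 0 255;0 0 0 0 255"
}}

```text
time_s: 15.3
tool_pos: [0.5388, -0.2493, 0.0478]
tool_rot: [179.9, 0.0, 79.2]
force: [3.3, -2.9, -0.2]
grip_width: 0.0005
grasp_force: 1.7
```

Request:
{"fn": "arm_command", "kwargs": {
  "series": "0.7 0 0 0 255;0 0 0 0 255"
}}

```text
time_s: 15.47
tool_pos: [0.5388, -0.2492, 0.0478]
tool_rot: [179.9, 0.1, 79.2]
force: [1.7, -3.7, -1.0]
grip_width: 0.0003
grasp_force: 2.5
```

```bash
python3 - <<'E'
from h import *
goal(0,14.5,46)
E
```

```text
rail [-61.9 -15.9] goal [-61.5 -18. ] shift [0.4 2.1 1.8] yaw 79.15563606085682 want 79.23814491612282 F [ 1.7 -3.7 -1. ] t 15.4667
```

The gate stopped at the predicted closed position and the force is rising. I press once more, back away and check.

Request:
{"fn": "arm_command", "kwargs": {
  "series": "1 0 0 0 255;0.7 0 0 0 255;0 0 0 0 255;0 0 0 0 255"
}}

```text
time_s: 15.8
tool_pos: [0.5388, -0.2491, 0.0478]
tool_rot: [179.9, 0.2, 79.1]
force: [2.6, -6.5, -1.0]
grip_width: 0.0003
grasp_force: 3.7
```

Request:
{"fn": "arm_command", "kwargs": {
  "series": "-2 0 0 0 255;-2 0 0 0 255;-4 0 0 0 255;-8 0 0 0 255;-12 0 0 0 255;-12 0 0 0 255;-6 0 0 0 255;0 0 -10 0 255;0 0 -25 0 255;0 0 -35 0 255;0 0 -40 0 255;-20 0 -40 0 255;-20 0 -20 0 255;-10 0 0 0 255;0 0 0 0 255;0 0 0 0 255"
}}

```text
time_s: 17.13
tool_pos: [0.5204, -0.3388, 0.2139]
tool_rot: [-179.9, -0.1, 79.1]
force: [0.3, 0.4, -0.4]
grip_width: 0.0004
grasp_force: 0.0
```

```bash
python3 - <<'E'
from h import *
r,o=goal(0,14.5,46)
a=cams.read_camera("wrist")[0:300,120:520]; b=cams.read_camera("scene")[195:305,245:392]
k=dict(interpolation=cv2.INTER_CUBIC)
cv2.imwrite("pics/f.png",np.hstack([cv2.resize(a,(400,300),**k),cv2.resize(b,(400,300),**k)]))
E
```

```text
rail [-153.4  -14.5] goal [-61.5 -18. ] shift [ 91.7   3.6 168. ] yaw 79.14260701803245 want 79.23814491612282 F [ 0.3  0.4 -0.4] t 17.1333
```

View pics/f.png

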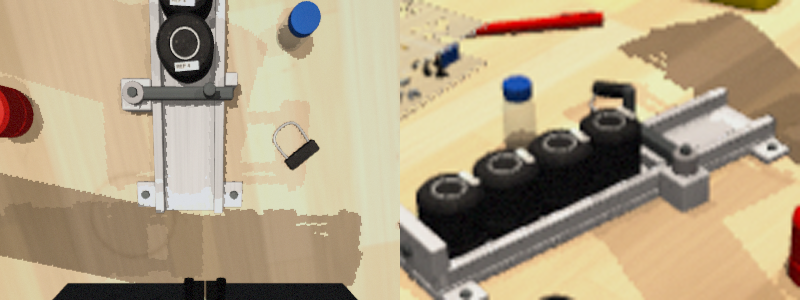

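The final view shows the gate square across the channel behind puck 4, the row closed, and the clip and vial in place. The push and gate contact positions agree with the given geometry to about 1 mm.

```bash
python3 -c "
from cell import env; print(env.sign_off())"
```

```text
the job is handed in; nothing more can be done
None
```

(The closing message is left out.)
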